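# Clip the hook-on basket inside the packing scale's tub

### The arm

A 7-joint arm with a two-finger parallel gripper is mounted at the origin on the work surface. World frame = base frame: x ahead of the robot, y to its left, z up, the work surface at z = 0. Lengths are in m, angles in rad, forces in N, time in s.
With the tool pointing down it reaches from about 0.425 to 0.95 m from the base axis. Payload 4.7 kg.
Tool frame: the origin (TCP) lies between the finger pads; the fingertips stand 25 mm ahead of it and the grasp point (between the pads) lies 6 mm ahead of it; x points along the fingers, z is the direction in which the jaws open and shut, and the axes are right-handed (so a half turn about x gives the same grasp; the last joint's range is limited). The gripper opens to 85 mm and grips with 20 to 120 N. Pads are 22 mm wide; open, the fingers measure 114 mm over their backs; the gripper's body (76 mm by 85 mm) begins 54 mm behind the grasp point. The pads swing forward as they close: fully open they stand 13 mm farther back than shut.
Start: joints at [1.22, 0.469, -0.049, 1.532, 0.024, 1.141, -0.082], TCP at [0.214, -0.64, 0.256] pointing down, gripper open.
Joint ranges: [-2.59, 2.59], [-0.33, 1.99], [-1.39, 1.29], [0.1, 2.45], [-1.04, 4.18], [0.21, 1.99], [-2.66, 2.66]. Speed limits (rad/s): [2.57, 2.57, 3.14, 3.14, 3.14, 3.14, 3.14].

### API

Orientations are given as a 3x3 rotation matrix whose columns are the frame's x, y, z axes.
In Python, from rig import * gives the robot as it stands. Calls block until the motion is done:
- movep(position, orientation): joint-space move of the TCP to a pose.
- move_l(position, attitude=None, feed=0.15, until_force=None): straight line of the TCP; attitude=None keeps the orientation; feed is the mean speed in m/s. With until_force (N) it stops when the force on the tool has changed by that much, and returns True; else False.
- move_joints(angles): joint-space move.
- command_gripper(opening, newtons=None): finger opening in m; newtons is the grip in N (None keeps the last); returns when the fingers have stopped.
- sleep(seconds).
- inverse_kinematics(position, orientation): joint angles nearest the present ones, or None.
- sense(): the state.
- camera(name): name is "side" or "top" or "wrist"; returns (picture, depth): 384x512x3 uint8, red, green, blue; 384x512 float32, m along the optical axis (not along the pixel's ray), 0 where there is no reading.
- camera_params(name): a dict with "K" (3x3 intrinsics, pixels), "position" and "rotation" of the camera in the world; the wrist camera has in their place "tool_from_camera" (4x4, takes a point from camera to tool coordinates, whose origin is the TCP and whose axes are the tool frame's). Camera axes: x right, y down, z forward; pixel columns grow to the right and rows downward; lengths in m; the calibration is good to about 2 mm. The wrist camera is an equidistant fisheye: a pixel r from the principal point sees the ray r / f radians off the axis. A picture is of the moment at which its call begins: read the wrist's pose just before it. camera_params takes no time and is no camera call.
A pose or a line that the arm cannot do raises Unreachable and nothing moves.
- finish_job(): hands the job in, once; it reports no verdict.
The state is a dict: "time_s": time; "joint_pos": joint angles; "qd": joint speeds; "joint_efforts": joint torques, N m; "position": TCP position; "tcp_rot": TCP orientation; "wrist_force": force on the tool from outside, world axes, zero at the start; "ft_torque": the same for the moment, N m; "finger_gap": finger opening in m.
Only numpy, scipy, OpenCV 4.12 (cv2) and the standard library are available. Lean on these libraries where they do the work, as an engineer would, in place of code of your own. Each camera call takes 0.05 s, during which the arm holds its last target.

### The job

Hang the small steel hook-on basket inside the tub of the packing scale: hook its bent lip over the middle of the tub's far rim, basket inside and lip outside over the sprung catch, and press it fully home so that the lip's bridge sits down on the rim, then let go. The tub rides on the scale's springs: press firmly enough to get past the catch, but never push the tub down onto the scale's overload stop. Leave the tape roll, the bottle and the punnet where they are.

Things in the scene. Friction and masses are not known exactly. Their poses are not given: they have to be found in the camera images.
- basket_center (a point): Centre, half-way up, of the loose steel hook-on basket (0.17-0.34 kg, 136 mm tall overall). Open box 60 x 90 mm (x, y), underside 68 mm below this point, walls 60 mm high; its +x wall (6 mm thick, outer face 33 mm in +x) rises to a flat bridge that carries the bent lip and a black handle. Axes: z up, +x from box towards lip, y along the lip.
- basket_handle (a point): Grasp point on the mid-plane of the black handle, an upright plate 14 mm thick (x), 50 mm wide (y), 50 mm tall on top of the bridge, right over the slot. 27 mm above the bridge's top, 23 mm below the handle's top, 33 mm straight above basket_hook. Axes as basket_center.
- basket_hook (a point): Middle of the underside of the bridge, on the centre line of the slot between box wall and lip: the face that must sit on the rim. 39 mm +x, 12 mm up from basket_center. Slot 12 mm wide (x), lip 70 mm wide (y), 4 mm thick, 28 mm straight down, then a foot flaring outwards 5 mm over 16 mm. Bridge 6 mm thick. Axes as basket_center.
- rim_seat (a point): Middle of the top of the far rim (away from the robot) of the grey open tub, on the mid-plane of its 6 mm wall, about 160 mm above the bench. Tub 200 x 220 mm (x, y), inner floor 95 mm below this point. Axes: z up, +x outwards across the wall, y along the rim. Sinks with the tub when pressed. Basket home: basket_hook on this point (+-3 mm in x), basket's +x along this +x.
- catch_axis (a point): Axis of the sprung steel catch bar, 12 mm thick, 48 mm long along the rim, outside the far wall, 18 mm below rim_seat's height and 3 mm off the wall's outer face, so it sticks out 9 mm; it yields towards the wall. Pushing the lip down over it takes roughly 8 to 15 N, differing from run to run; then it presses the lip outwards and holds the basket.
- tub (a joint): How far the tub has sunk on the scale's springs, m: 0 unloaded, about 0.002 to 0.004 with the basket hanging free, 0.027 on the overload stop, which is reached at about 22 N downwards (the basket's own weight included).
- tape_center (a point): Centre of a roll of tape lying flat, 90 mm across, 48 mm high. Leave alone. It and the basket may have swapped places.
- bottle_center (a point): Centre of an upright white bottle, 66 mm across, 170 mm high. Leave alone.
- punnet_center (a point): Centre of an open cardboard punnet, 100 x 130 x 50 mm high. Leave alone.
Mind the look-alikes: they are no part of the job. What is shaped like the part that bears basket_center but yellow is not meant.

How it is judged:
By the outcome, as a careful person would: the job done as asked, in the order asked, and still so for the second after the job is handed in, with the robot touching nothing.
It also fails if it takes over 51 s, if anything falls off the work surface, if the arm or the gripper's body presses on something with over 40 N, if the wrist force passes 120 N, or if a joint passes its speed limit or range.

## Working session

There is one attempt and no reset: what is moved stays moved. The work goes in short steps, each a Python script; the robot and the scene stay as the last script left them, time stands still between calls to the robot, and variables do not carry over. Pictures are saved under pics/ and viewed, and the job is handed in when it is done.

```bash
ls; mkdir -p pics
python3 - <<'E'
from rig import *
import cv2,numpy as np
s=sense();print(s)
for n in ["side","top","wrist"]:
    im,d=camera(n); np.savez(f"pics/{n}0.npz",im=im,d=d)
    cv2.imwrite(f"pics/{n}0.png",im[:,:,::-1]); print(n,camera_params(n))
E
```

```text
pics
{'time_s': 0.0, 'joint_pos': array([ 1.22012125,  0.46947206, -0.0486214 ,  1.53369605,  0.02412419,
        1.14100628, -0.08229145]), 'qd': array([-7.83050381e-04, -8.45737469e-04, -1.51464816e-03,  1.87324541e-04,
        3.04439254e-04, -4.57574598e-04,  1.84268368e-05]), 'joint_efforts': array([-4.40419981e-04, -5.10307539e+01, -4.65099583e-02, -2.37712312e+01,
        1.07424828e-02,  7.59948045e-03,  1.19479517e-05]), 'position': array([ 0.21331957, -0.63983775,  0.25523993]), 'tcp_rot': array([[-7.09860647e-04,  9.48652131e-01,  3.16320455e-01],
       [ 1.86442803e-03,  3.16321240e-01, -9.48650303e-01],
       [-9.99998010e-01, -8.36527955e-05, -1.99323762e-03]]), 'wrist_force': array([-0.4843726 , -0.30888917, -0.5015115 ]), 'ft_torque': array([ 0.04776747, -0.06255864, -0.04055816]), 'finger_gap': 0.08548092934600109}
side {'K': array([[384.4691677 ,   0.        , 256.52303324],
       [  0.        , 384.4691677 , 190.82265218],
       [  0.        ,   0.        ,   1.        ]]), 'position': array([0.27083507, 0.63360266, 0.85914656]), 'rotation': array([[-0.90288805
[... 338 characters left out ...]
1.37979676]), 'rotation': array([[ 0.00875487, -0.99469784,  0.1024674 ],
       [-0.99995281, -0.0091403 , -0.00329251],
       [ 0.00421163, -0.10243374, -0.99473091]])}
wrist {'K': array([[297.31863964,   0.        , 254.94372291],
       [  0.        , 297.31863964, 193.40303607],
       [  0.        ,   0.        ,   1.        ]]), 'tool_from_camera': array([[-8.32036148e-05, -3.17614236e-01,  9.48220011e-01,
        -1.17453946e-01],
       [-3.65906274e-04, -9.48219942e-01, -3.17614245e-01,
         8.14584160e-02],
       [ 9.99999930e-01, -3.73386304e-04, -3.73217149e-05,
        -8.86957362e-04],
       [ 0.00000000e+00,  0.00000000e+00,  0.00000000e+00,
         1.00000000e+00]])}
```

View pics/side0.png

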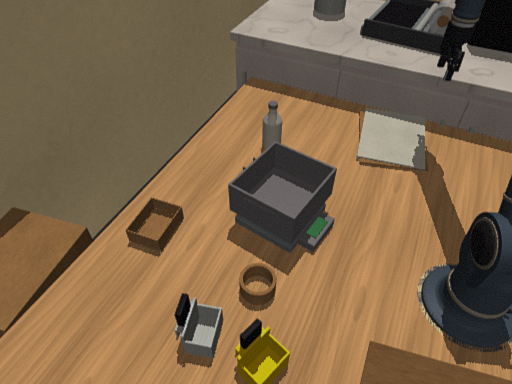

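View pics/top0.png

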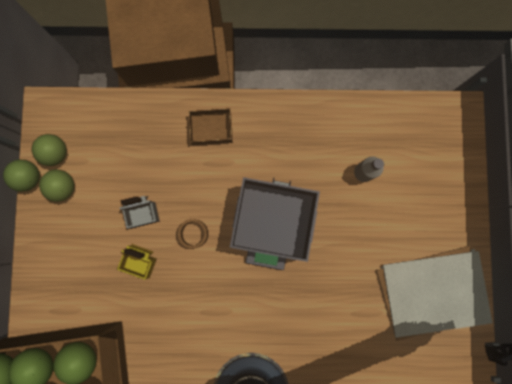

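View pics/wrist0.png

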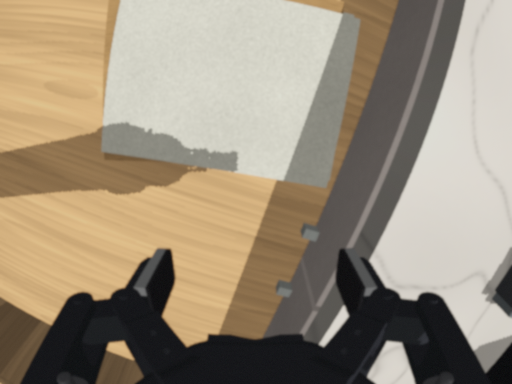

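The wanted basket could be confused with two things. The grey-steel one is at top (140,212) / side (202,328) and the yellow look-alike is at top (137,262) / side (262,357). The description says steel, so I choose the grey one. Next I'll check it in a crop and measure.

```bash
cat > h.py <<'E'
import numpy as np,cv2
def cloud(d,p):
    K=p["K"];v,u=np.mgrid[:d.shape[0],:d.shape[1]]
    c=np.stack([(u-K[0,2])/K[0,0]*d,(v-K[1,2])/K[1,1]*d,d],-1)
    w=c@np.array(p["rotation"]).T+p["position"]; w[d<=0]=np.nan
    return w
E
python3 - <<'E'
from rig import *
from h import *
for n in ["side","top"]:
    z=np.load(f"pics/{n}0.npz"); w=cloud(z["d"],camera_params(n)); np.save(f"pics/{n}_w.npy",w)
    im=z["im"]; 
    if n=="top": c=[(110,180,75,60),(215,165,115,115)]
    else: c=[(160,280,80,90),(215,130,130,130)]
    out=[cv2.resize(im[y:y+h,x:x+ww,::-1],(390,390*h//ww)) for x,y,ww,h in c]
    H=max(o.shape[0] for o in out)
    cv2.imwrite(f"pics/{n}_crop.png",np.hstack([cv2.copyMakeBorder(o,0,H-o.shape[0],0,0,0) for o in out]))
    for (x,y,ww,h) in c:
        P=w[y:y+h,x:x+ww].reshape(-1,3); C=im[y:y+h,x:x+ww].reshape(-1,3)
        for lo,hi in [(0.01,.03),(.03,.055),(.055,.07),(.07,.1),(.1,.14),(.14,.15),(.15,.17)]:
            m=(P[:,2]>lo)&(P[:,2]<hi); q=P[m]
            if len(q)>5: print(n,x,lo,hi,len(q),q.mean(0).round(4),q.min(0).round(3),q.max(0).round(3), cv2.minAreaRect((q[:,:2]*1000).astype(np.float32)))
E
```

```text
side 160 0.01 0.03 304 [0.5319 0.3465 0.0203] [0.426 0.293 0.01 ] [0.568 0.394 0.03 ] ((497.9436340332031, 340.5685729980469), (134.67201232910156, 97.05451965332031), 5.22035551071167)
side 160 0.03 0.055 432 [0.5286 0.3474 0.043 ] [0.423 0.206 0.03 ] [0.576 0.394 0.055] ((529.4487915039062, 326.2068786621094), (136.7034454345703, 200.04966735839844), 27.306961059570312)
side 160 0.055 0.07 340 [0.5269 0.3466 0.061 ] [0.423 0.291 0.055] [0.57  0.395 0.07 ] ((500.300537109375, 340.15802001953125), (147.58795166015625, 99.97537231445312), 4.791466236114502)
side 160 0.07 0.1 361 [0.5421 0.3606 0.085 ] [0.422 0.306 0.07 ] [0.576 0.394 0.1  ] ((508.29437255859375, 370.45440673828125), (76.7967300415039, 170.15699768066406), 69.34001922607422)
side 160 0.1 0.14 303 [0.566  0.3562 0.1276] [0.557 0.327 0.1  ] [0.581 0.378 0.14 ] ((569.1546020507812, 352.9110107421875), (14.44903564453125, 50.25252151489258), 15.554922103881836)
side 215 0.01 0.03 757 [ 0.4895 -0.0106  0.023 ] [ 0.369 -0.358  0.01 ] [0.705 0.051 0.03 ] ((524.2967529296875, -158.43597412109375), (275.83050537109375, 441.7479
[... 2761 characters left out ...]
07 ] [0.629 0.051 0.1  ] ((519.64208984375, -66.7192153930664), (208.88241577148438, 189.08505249023438), 79.93158721923828)
top 215 0.1 0.14 295 [ 0.5404 -0.0971  0.1204] [ 0.409 -0.185  0.1  ] [0.63  0.052 0.14 ] ((518.6771850585938, -71.21890258789062), (218.2461395263672, 188.8385467529297), 79.95565032958984)
top 215 0.14 0.15 181 [ 0.5573 -0.0723  0.1452] [ 0.409 -0.186  0.14 ] [0.635 0.052 0.15 ] ((529.9388427734375, -68.46772766113281), (228.488525390625, 209.90257263183594), 79.89115905761719)
top 215 0.15 0.17 711 [ 0.5215 -0.0696  0.1589] [ 0.402 -0.19   0.15 ] [0.637 0.059 0.167] ((526.7431030273438, -67.7746353149414), (220.17129516601562, 215.08816528320312), 79.91728973388672)
```

View pics/top_crop.png

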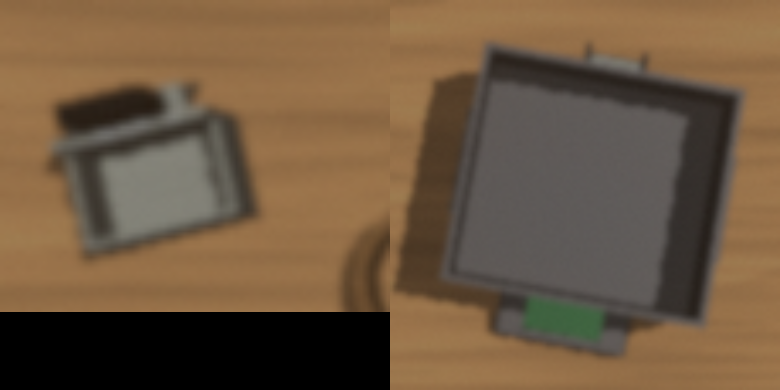

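View pics/side_crop.png

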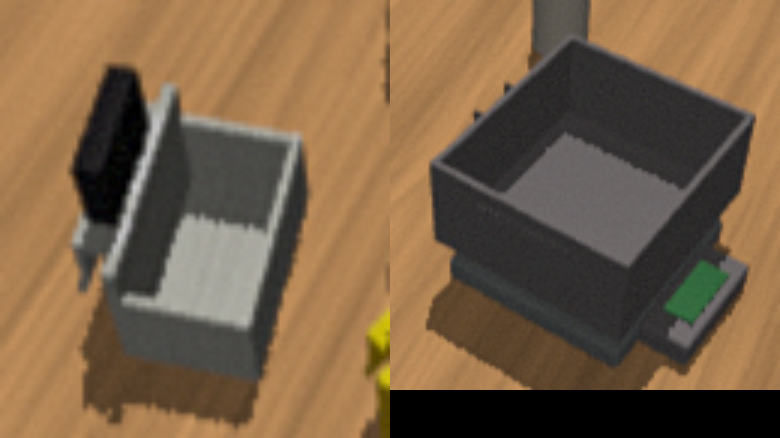

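The crop shows a grey-steel basket with a black handle, its lip pointing to world +x at yaw about +15°. The tub is at yaw about −10°, with the catch at the middle of the far rim. I'll refine the rim fit now.

Run:
```python
from h import *
c0=np.array([.5195,-.0667])
a=np.deg2rad(-10);X=np.array([np.cos(a),np.sin(a)]);Y=np.array([-X[1],X[0]])
for n in ["top","side"]:
    w=np.load(f"pics/{n}_w.npy").reshape(-1,3); w=w[~np.isnan(w[:,0])]
    u=(w[:,:2]-c0)@X; v=(w[:,:2]-c0)@Y; z=w[:,2]
    for sg in(1,-1):
        m=(z>.155)&(z<.17)&(np.abs(v)<.085)&(abs(u-sg*.097)<.02)
        for vl in (-.085,-.04),(-.04,.04),(.04,.085):
            k=m&(v>vl[0])&(v<vl[1]); print(n,'far' if sg>0 else 'near',vl,k.sum(),np.percentile(u[k],[5,25,50,75,95]).round(4),'z',np.percentile(z[k],[50,90]).round(4))
        m=(z>.155)&(z<.17)&(np.abs(u)<.085)&(abs(v-sg*.107)<.02)
        print(n,'yside',sg,m.sum(),np.percentile(v[m],[5,50,95]).round(4) if m.sum() else '')
    k=(z<.158)&(z>.1)&(abs(v)<.05)&(u>.1)&(u<.13); print('outside far',u[k].round(3)[:30],z[k].round(3)[:30],v[k].round(3)[:30])
    # handle top
    k=(z>.125)&(z<.145)&(w[:,1]>.3)&(w[:,1]<.4)&(w[:,0]>.5)&(w[:,0]<.62)
    print('handle',k.sum(),cv2.minAreaRect((w[k,:2]*1000).astype(np.float32)),w[k].mean(0),np.percentile(z[k],[50,95,100]))
```

```text
top far (-0.085, -0.04) 38 [0.0936 0.0948 0.0963 0.0978 0.0995] z [0.1599 0.1627]
top far (-0.04, 0.04) 64 [0.0937 0.0946 0.0966 0.0981 0.0998] z [0.1594 0.1621]
top far (0.04, 0.085) 35 [0.0942 0.0955 0.0966 0.0983 0.0993] z [0.1587 0.162 ]
top yside 1 128 [0.1044 0.1074 0.1101]
top near (-0.085, -0.04) 37 [-0.1    -0.0986 -0.0972 -0.0955 -0.0945] z [0.1591 0.1631]
top near (-0.04, 0.04) 63 [-0.0999 -0.0988 -0.0973 -0.0958 -0.0945] z [0.1597 0.1625]
top near (0.04, 0.085) 35 [-0.0998 -0.0985 -0.0972 -0.0956 -0.0945] z [0.1593 0.162 ]
top yside -1 135 [-0.1094 -0.1064 -0.1036]
outside far [0.115 0.112 0.113 0.109 0.11  0.107 0.107 0.108 0.115 0.104 0.104 0.106
 0.106 0.106 0.107 0.108 0.109 0.113 0.102 0.102 0.103 0.103 0.103 0.103
 0.105 0.106 0.106 0.106 0.107 0.107] [0.152 0.149 0.147 0.147 0.148 0.148 0.149 0.146 0.147 0.147 0.146 0.144
 0.148 0.149 0.144 0.147 0.142 0.144 0.144 0.148 0.145 0.145 0.148 0.152
 0.147 0.143 0.145 0.149 0.148 0.146] [ 0.024  0.026  0.023  0.026  0.023  0.025  0.022  0.019 -0.023  0.024
  0.022  0.016  0.013  0.011  0.008  0.005  0.002 -0.023  0.021  
[... 617 characters left out ...]
.161  0.1625]
side near (-0.04, 0.04) 78 [-0.1009 -0.1002 -0.0986 -0.0966 -0.0949] z [0.1612 0.163 ]
side near (0.04, 0.085) 48 [-0.1007 -0.1001 -0.0986 -0.0963 -0.0951] z [0.1614 0.1633]
side yside -1 181 [-0.1078 -0.1029 -0.1001]
outside far [0.115 0.102 0.114 0.11  0.11  0.114 0.11  0.114 0.111 0.11  0.111 0.113
 0.109 0.114] [0.148 0.157 0.148 0.151 0.149 0.145 0.147 0.141 0.153 0.152 0.148 0.147
 0.15  0.142] [-0.026 -0.022 -0.02  -0.02  -0.023 -0.02  -0.019 -0.02   0.031  0.028
  0.023  0.028  0.03   0.028]
handle 200 ((569.1342163085938, 352.9027404785156), (14.42680835723877, 50.244747161865234), 15.67916202545166) [0.56758968 0.35478226 0.13562749] [0.13671429 0.13905879 0.14021428]
```

```bash
cat >> h.py <<'E'
def R(yaw):
    c,s=np.cos(yaw),np.sin(yaw); return np.array([[0,-s,c],[0,c,s],[-1,0,0]],float)
E
python3 - <<'E'
from rig import *
from h import *
r=R(np.deg2rad(14.5))
print(inverse_kinematics([.5695,.351,.119],r), inverse_kinematics([.5695,.351,.33],r))
movep([.5695,.351,.24],r); print(sense()["time_s"])
s=sense(); im,d=camera("wrist"); cv2.imwrite("pics/w1.png",im[:,:,::-1]); print(s["position"],s["wrist_force"])
E
```

```text
[ 0.02901959  0.84525095 -1.03949845  1.63182044  0.7899264   1.13866467
 -0.96372965] [ 0.00233042  0.59234984 -0.99719292  1.41407081  0.49594435  1.40020126
 -0.74534882]
3.8083
[0.57009137 0.35016539 0.23986323] [ 0.51992747  0.15142188 -0.74108726]
```

View pics/w1.png

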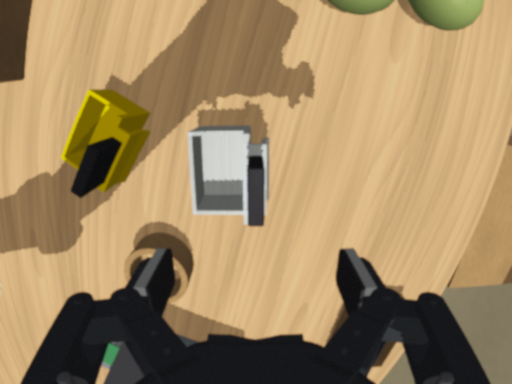

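The wrist view shows the black handle upright at (256,190), centred between the jaws (x≈255) and aligned with them. The yellow look-alike is off to the left at (105,140). Next I descend and grasp.

Run:
```python
from rig import *
from h import *
print(move_l([.5697,.351,.120],feed=.12,until_force=8)); print(sense()["position"],sense()["wrist_force"])
command_gripper(0.0,80); s=sense(); print(s["finger_gap"],s["position"],s["wrist_force"],s["time_s"])
move_l([s["position"][0],s["position"][1],.31],feed=.15); s=sense(); print(s["finger_gap"],s["position"],s["wrist_force"],s["ft_torque"],s["time_s"])
im,d=camera("side"); cv2.imwrite("pics/s2.png",im[:,:,::-1])
```

```text
False
[0.5701036  0.35154242 0.12102284] [-0.69734191  0.63099429 -0.00767981]
0.012914108900186157 [0.56988711 0.35105375 0.12008912] [ 1.39532397 -0.9271022  -0.62100873] 5.6583
0.013079610581036221 [0.56965999 0.35055043 0.30873645] [-0.14076816  0.57665354 -3.48303209] [ 0.00893935 -0.05897112 -0.03556102] 7.075
```

View pics/s2.png

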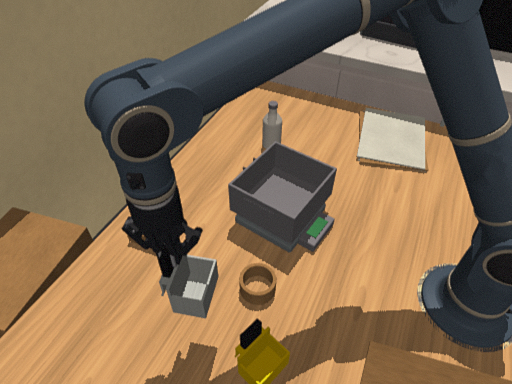

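The basket is held: the gap is 13 mm and it weighs about 3 N. Hook height is TCP z − 0.040. I'll move over the tub and check with the wrist and top views before descending.

Run:
```python
from rig import *
from h import *
a=np.deg2rad(-10);X=np.array([np.cos(a),np.sin(a)]);Y=np.array([-X[1],X[0]])
seat=np.array([.5195,-.0667])+.096*X+.0015*Y; print(seat)
movep([*seat,.315],R(a)); s=sense(); print(s["position"],s["tcp_rot"].round(3),s["wrist_force"],s["joint_pos"].round(2),s["time_s"])
move_l([*seat,.255],feed=.1,until_force=6)
sleep(.3); s=sense(); print(s["position"],s["wrist_force"],s["time_s"])
for n in["side","top","wrist"]:
    im,d=camera(n); np.savez(f"pics/{n}3.npz",im=im,d=d)
    if n=="side": im=cv2.resize(im[100:260,190:360],(680,640)[:2]) if 0 else cv2.resize(im[110:260,200:350],(590,590))
    cv2.imwrite(f"pics/{n}3.png",im[:,:,::-1])
```

```text
[ 0.61430202 -0.08189301]
[ 0.61439735 -0.07978403  0.31527248] [[ 0.001  0.171  0.985]
 [ 0.001  0.985 -0.171]
 [-1.     0.001  0.   ]] [-0.33360986  0.58901504 -3.2785066 ] [ 0.74  0.51 -0.99  1.56  0.43  1.31 -0.48] 8.725
[ 0.61451416 -0.08185865  0.25552291] [ 0.05599977 -1.07457231 -3.71390936] 9.775
```

View pics/side3.png

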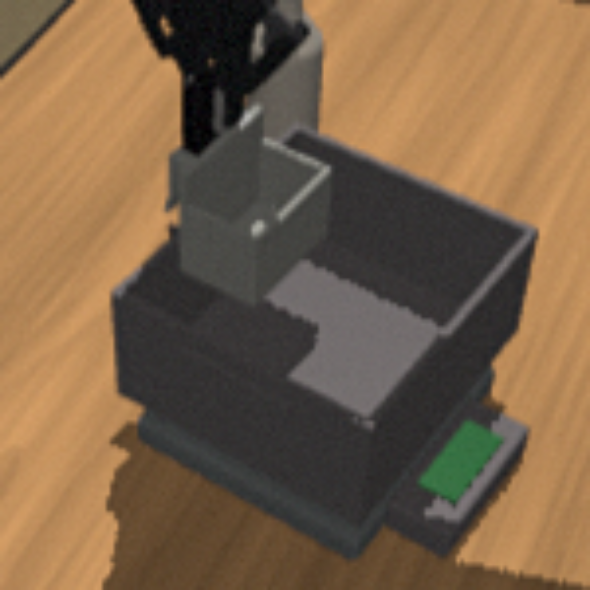

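View pics/wrist3.png

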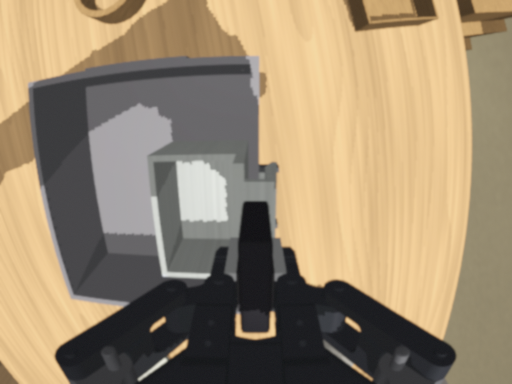

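The wrist view has the rim's top at columns 249–259 near row 90, so its middle is at about 254.5. That sits right on the jaw plane at 254.9. The side view shows the box inside the tub. I'll lower it in small steps with force logging.

```bash
cat > d.py <<'E'
from rig import *
from h import *
import sys
z0,z1,st,lim=map(float,sys.argv[1:5])
seat=np.array([.6143,-.0819]); f0=-3.5
z=z0
while z>z1-1e-9:
    move_l([*seat,z],feed=.03,until_force=8); s=sense()
    L=s["wrist_force"][2]-f0; hz=s["position"][2]-.040
    print(round(s["time_s"],2),"cmd",round(z,4),"hook",round(hz,4),"aboveRim(sunk)",round(hz-(.160-max(L,0)/815),4),"xy",(s["position"][:2]-seat).round(4),"F",s["wrist_force"].round(1),"load",round(L,1),"M",s["ft_torque"].round(2),"gap",round(s["finger_gap"],4))
    if L>lim: print("LIMIT");break
    z-=st
E
python3 d.py .238 .214 .004 13
```

```text
10.64 cmd 0.238 hook 0.198 aboveRim(sunk) 0.0392 xy [0.0001 0.    ] F [ 1.5 -0.1 -2.6] load 0.9 M [-0.04 -0.11 -0.02] gap 0.0131
10.93 cmd 0.234 hook 0.1938 aboveRim(sunk) 0.034 xy [-0.0002 -0.0001] F [ 0.7 -0.3 -3.3] load 0.2 M [ 0.02 -0.08 -0.07] gap 0.0132
11.21 cmd 0.23 hook 0.1897 aboveRim(sunk) 0.0303 xy [-0.0001 -0.    ] F [ 0.3  1.1 -3. ] load 0.5 M [-0.03 -0.1   0.02] gap 0.0133
11.49 cmd 0.226 hook 0.1861 aboveRim(sunk) 0.0264 xy [0.0006 0.0001] F [ 1.9  0.  -3.2] load 0.3 M [ 0.04 -0.6  -0.02] gap 0.013
11.78 cmd 0.222 hook 0.1823 aboveRim(sunk) 0.0254 xy [0.0008 0.0001] F [ 2.9  0.  -1. ] load 2.5 M [-0.01 -1.02  0.01] gap 0.0131
12.06 cmd 0.218 hook 0.1783 aboveRim(sunk) 0.022 xy [0.0006 0.    ] F [ 4.2 -0.6 -0.5] load 3.0 M [-0.07 -1.28 -0.05] gap 0.0132
12.34 cmd 0.214 hook 0.1742 aboveRim(sunk) 0.0209 xy [0.0007 0.    ] F [ 4.7 -0.1  1.9] load 5.4 M [-0.09 -1.51  0.02] gap 0.0132
```

```bash
python3 d.py .211 .184 .003 16.5
```

```text
12.59 cmd 0.211 hook 0.1713 aboveRim(sunk) 0.0181 xy [ 0.0009 -0.    ] F [ 5.3 -0.4  2. ] load 5.5 M [-0.12 -1.6   0.02] gap 0.0135
12.84 cmd 0.208 hook 0.1686 aboveRim(sunk) 0.016 xy [ 0.0012 -0.0001] F [ 5.  -1.   2.6] load 6.1 M [-0.16 -1.71  0.01] gap 0.013
13.09 cmd 0.205 hook 0.1658 aboveRim(sunk) 0.014 xy [ 0.0015 -0.0001] F [ 6.3 -0.7  3.1] load 6.6 M [-0.17 -1.73 -0.12] gap 0.0134
13.34 cmd 0.202 hook 0.1628 aboveRim(sunk) 0.0095 xy [ 0.0016 -0.0002] F [ 6.6 -0.7  2. ] load 5.5 M [-0.2  -1.85  0.  ] gap 0.0135
13.59 cmd 0.199 hook 0.1595 aboveRim(sunk) 0.0065 xy [ 0.0016 -0.0003] F [ 7.6 -1.1  2.2] load 5.7 M [-0.2  -1.92 -0.01] gap 0.0128
13.84 cmd 0.196 hook 0.1565 aboveRim(sunk) 0.0033 xy [ 0.0016 -0.0004] F [ 5.7 -1.2  2.1] load 5.6 M [-0.28 -1.94  0.02] gap 0.013
14.09 cmd 0.193 hook 0.1537 aboveRim(sunk) 0.0001 xy [ 0.0016 -0.0003] F [ 7.3 -1.3  1.7] load 5.2 M [-0.28 -1.88 -0.02] gap 0.0137
14.34 cmd 0.19 hook 0.1511 aboveRim(sunk) 0.001 xy [ 0.0016 -0.0003] F [ 6.  -1.   4.6] load 8.1 M [-0.28 -1.64 -0.05] gap 0.0132
14.59 cmd 0.187 hook 0.1485 aboveRim(sunk) -0.0003 xy [ 0.0017 -0.0003] F [ 6.1 -0.7  5.7] load 9.2 M [-0.32 -1.5   0.04] gap 0.0128
14.84 cmd 0.184 hook 0.1459 aboveRim(sunk) 0.0005 xy [ 0.0017 -0.0003] F [ 4.4 -1.   8.5] load 12.0 M [-0.38 -1.33 -0.03] gap 0.0133
```

The load stayed flat at about 6 N while sliding, then rose at about 0.9 N/mm, which matches the tub spring once the bridge is seated. I'll check tub height and bridge gap in the cameras before pressing a little more.

```bash
python3 d.py .182 .180 .002 16.5
python3 - <<'E'
from rig import *
from h import *
c0=np.array([.5195,-.0667])
a=np.deg2rad(-10);X=np.array([np.cos(a),np.sin(a)]);Y=np.array([-X[1],X[0]])
for n in["side","top","wrist"]:
    im,d=camera(n); np.savez(f"pics/{n}4.npz",im=im,d=d)
    if n!="wrist":
        for t in (0,4):
            w=cloud(np.load(f"pics/{n}{t}.npz")["d"],camera_params(n)).reshape(-1,3)
            u=(w[:,:2]-c0)@X; v=(w[:,:2]-c0)@Y
            k=(abs(u+.097)<.002)&(abs(v)<.1)&(w[:,2]>.1); k2=(abs(u)<.08)&(v>-.1)&(v<-.05)&(w[:,2]<.1)
            print(n,t,"near rim z",np.median(w[k,2]),np.percentile(w[k,2],90),"floor",np.median(w[k2,2]))
    if n=="side": im=cv2.resize(im[110:260,200:350],(590,590))
    cv2.imwrite(f"pics/{n}4.png",im[:,:,::-1])
E
```

```text
15.09 cmd 0.182 hook 0.1442 aboveRim(sunk) 0.0007 xy [ 0.0017 -0.0003] F [ 4.1 -1.9 10. ] load 13.5 M [-0.35 -1.17 -0.05] gap 0.0131
15.34 cmd 0.18 hook 0.1424 aboveRim(sunk) 0.0002 xy [ 0.0017 -0.0003] F [ 4.3 -1.2 11. ] load 14.5 M [-0.34 -1.04 -0.  ] gap 0.013
side 0 near rim z 0.1618529310197807 0.16359454804008366 floor 0.06794149057970783
side 4 near rim z 0.14532114652936035 0.5874124201165282 floor 0.050516852819718405
top 0 near rim z 0.15932018333599074 0.16255116229094946 floor 0.06579174383648323
top 4 near rim z 0.14299503848106854 0.6049560657651248 floor 0.048233396194281464
```

View pics/side4.png

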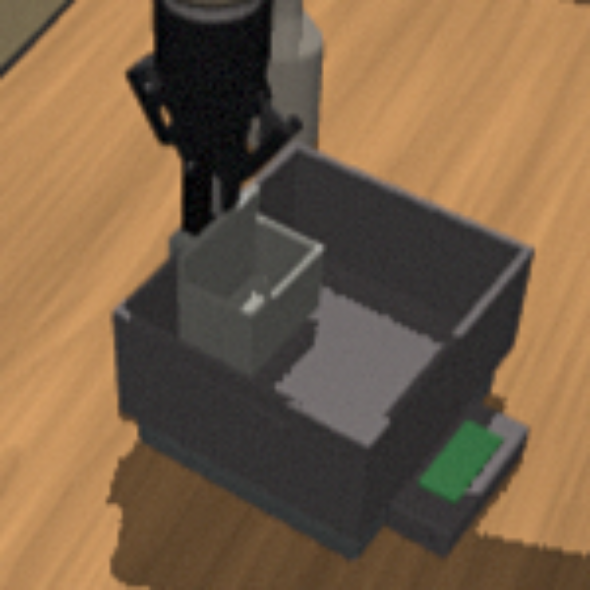

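View pics/wrist4.png

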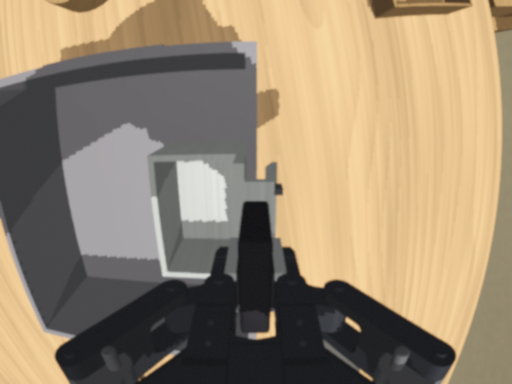

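The camera shows the tub sunk 17 mm (rim at about 0.1435 against hook at 0.1424), which fits a load of 14.5 N at 815 N/m. So the bridge is on the rim, well short of the stop. I'll now unload gently, open and retreat.

Run:
```python
from rig import *
from h import *
seat=np.array([.6143,-.0819]); 
for z in (.184,.188,.191,.1935,.195,.1965):
    move_l([*seat,z],feed=.03); s=sense(); L=s["wrist_force"][2]+3.5; print(z,s["position"].round(4),s["wrist_force"].round(1),round(L,1),s["ft_torque"].round(2))
    if L<4.5: break
command_gripper(.06); s=sense(); print(s["finger_gap"],s["position"],s["wrist_force"],s["time_s"])
p=s["position"]; move_l([p[0],p[1],.30],feed=.12); 
movep([.50,-.30,.40],R(np.deg2rad(-30))); sleep(.3)
s=sense(); print(s["wrist_force"],s["time_s"])
c0=np.array([.5195,-.0667])
a=np.deg2rad(-10);X=np.array([np.cos(a),np.sin(a)]);Y=np.array([-X[1],X[0]])
for n in["side","top","wrist"]:
    im,d=camera(n); np.savez(f"pics/{n}5.npz",im=im,d=d)
    if n!="wrist":
        w=cloud(d,camera_params(n)).reshape(-1,3)
        u=(w[:,:2]-c0)@X; v=(w[:,:2]-c0)@Y
        k=(abs(u+.097)<.002)&(abs(v)<.1)&(w[:,2]>.1)&(w[:,2]<.2); print(n,"near rim z",np.median(w[k,2]))
        k=(abs(u-.097)<.03)&(abs(v)<.045)&(w[:,2]>.2)&(w[:,2]<.24); print("handle top",k.sum(),np.percentile(w[k,2],[50,90,100]) if k.sum() else '',cv2.minAreaRect((np.stack([u,v],1)[k]*1000).astype(np.float32)) if k.sum() else '')
    if n=="side": im=cv2.resize(im[110:260,200:350],(590,590))
    cv2.imwrite(f"pics/{n}5.png",im[:,:,::-1])
```

```text
0.184 [ 0.616  -0.0822  0.1861] [ 4.9 -1.3  8. ] 11.5 [-0.27 -1.32 -0.01]
0.188 [ 0.616  -0.0822  0.1896] [ 6.1 -0.9  5. ] 8.5 [-0.26 -1.53 -0.06]
0.191 [ 0.616  -0.0822  0.1921] [ 6.1 -1.   3.1] 6.6 [-0.22 -1.7  -0.05]
0.1935 [ 0.6159 -0.0822  0.1943] [ 7.3 -1.4  1. ] 4.5 [-0.24 -1.87 -0.01]
0.195 [ 0.6159 -0.0822  0.1955] [ 7.3 -0.8 -0.3] 3.2 [-0.21 -1.99 -0.03]
0.060030456861036176 [ 0.61378055 -0.08185226  0.19469995] [-0.33472153 -0.18110686  0.21686414] 17.3167
[-0.78092067 -0.11770309 -0.67497634] 19.675
side near rim z 0.1577770939052866
handle top 114 [0.21236644 0.21472942 0.21634118] ((98.31637573242188, 5.0734100341796875), (14.727931022644043, 49.20489501953125), 1.376639485359192)
top near rim z 0.1554230738721205
handle top 101 [0.21097081 0.21351803 0.21712792] ((99.31690216064453, 1.158853530883789), (49.28964614868164, 14.276362419128418), 88.42684173583984)
```

View pics/side5.png

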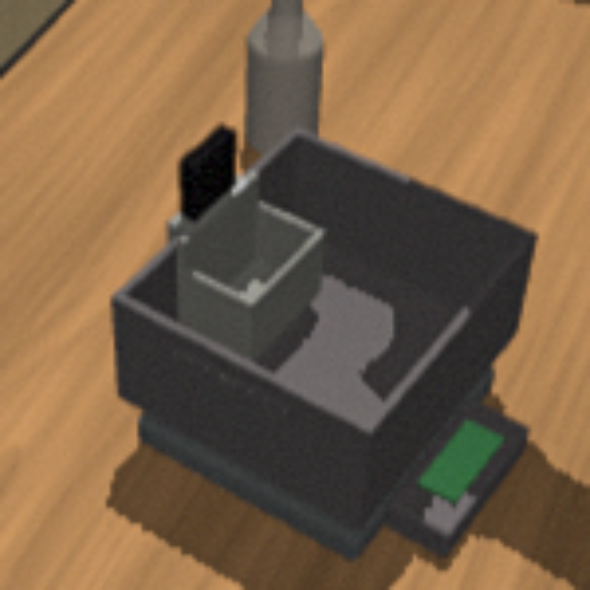

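View pics/top5.png

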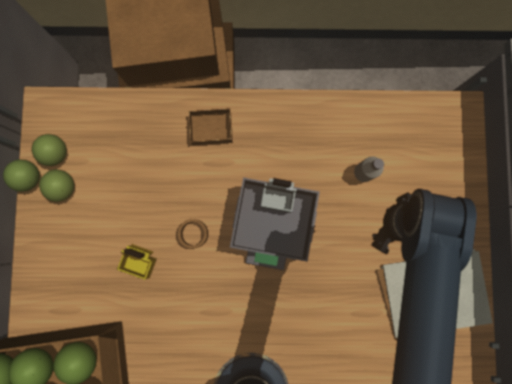

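Both cameras agree. The tub sits about 4 mm down and the handle top is at about 0.212, where 0.1563 + 0.056 = 0.2123 is expected when home. Nothing else has moved and the arm is clear, so I'm handing in.

```bash
python3 -c "
from rig import *
finish_job(); print(sense()['time_s'])"
```

```text
the job is handed in; nothing more can be done
the job is handed in; nothing more can be done
```

The grey-steel basket now hangs on the middle of the tub's far rim, box inside and lip outside over the catch. I pressed it home, unloaded it gently, let go, backed the arm clear and handed in at about 20 s of the 51 s allowed.

**Pressing:** the sampled load on the tub peaked at about 14.5 N, with about 17 mm of sink against the 27 mm stop. The lip slid over the catch at about 6–7 N, below the stated 8–15 N. I sampled only every 2–4 mm, so a short peak could have been missed. After that the load rose with the tub's spring, as it should with the bridge on the rim.

**After letting go:**
- **Seating:** the tub sits about 4 mm down. The handle top is at about 0.212 m, against 0.2123 m expected when the bridge is on the rim. That check is good to about 1–2 mm, and I did not see the bridge underside or the catch directly.
- **Position across the rim:** the handle is 2–3 mm outward of my estimate of the rim's mid-plane. That is the outward side the catch pushes to, but near the ±3 mm limit.
- **Other objects:** the tape roll, bottle, punnet and yellow look-alike looked unmoved in the last top view.

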